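# Fit the crank handle and set the bench gas valve

## Robot

A 6-joint arm with a two-finger parallel gripper is mounted at the origin on the work surface. World frame = base frame: x ahead of the robot, y to its left, z up, the work surface at z = 0. Lengths are in m, angles in degrees, forces in N, time in s.
With the tool pointing down it reaches from about 0.25 to 0.725 m from the base axis. Payload 9.7 kg.
Tool frame: the origin (TCP) lies at the very end of the fingers, on their centre line; the grasp point (between the pads) lies 19 mm behind it (bot.pinch_z is the distance from the TCP to the grasp point, in m); x points along the fingers, z is the direction in which the jaws open and shut, and the axes are right-handed (so a half turn about x gives the same grasp; the last joint's range is limited). The gripper opens to 85 mm and grips with 20 to 120 N. Pads are 22 mm wide; open, the fingers measure 114 mm over their backs; the gripper's body (76 mm by 85 mm) begins 54 mm behind the grasp point. The pads swing forward as they close: fully open they stand 13 mm farther back than shut.
Start: joints at [-66.062, 4.979, 10.078, 95.1, 0, 90], TCP at [0.223, -0.503, 0.231] pointing down, gripper open.
Joint ranges: [-179.16, 179.16], [-48.56, 103.87], [-65.8, 70.77], [-126.05, 130.52], [-82.76, 87.17], [-180, 180]. Speed limits (degrees/s): [127.2, 127.2, 147.25, 180, 180, 180].

## Interface

Orientations are given as [roll, pitch, yaw] about the fixed x, y, z axes, in that order (R = Rz(yaw) Ry(pitch) Rx(roll)).
In Python, from workcell import bot gives the robot as it stands.
- The arm moves only by the tool play_rows, never from a script. Its argument "rows" is a list of rows, each a list of 3 entries, a list of its own where there are three numbers: the shift along the tool's x, y, z in cm, then the turn about the tool's x in degrees, then the finger opening in cm, from 0 to 8.54. A call has 1 to 12 rows; each row is the pose to reach, as a shift and turn from the pose commanded when the call began, along the tool's axes at that moment; what a row does not reach only later rows make up. A row lasts 1/12 s, in which the tool goes at most 41.7 mm and 7.16 degrees, less where a joint would pass 70% of its speed; a pose out of reach is approached as far as the arm can. A call with a gripper value outside its range is refused whole. The fingers move at their own pace and stop on an object; "squeeze" is the grip in N (left out, the last holds). Time passes only in rows, so rows that repeat a pose let the fingers close. It gives the time, the measured TCP pose, the force and the opening at its end, in the units of the state.
- bot.get_obs(): the state, without advancing time (a new reading comes with each control period).
- bot.camera(name): name is "scene" or "side" or "wrist"; returns (picture, depth): 400x640x3 uint8, blue, green, red; 400x640 float32, m along the optical axis (not along the pixel's ray), 0 where there is no reading.
- bot.camera_model(name): a dict with "fx", "fy", "cx", "cy" (pixels), "k1" (the pictures are not rectified: a ray, as slopes to the right and down, at radius r is drawn at 1 + k1 r^2 times it, then the intrinsics apply), "origin" and "attitude" of the camera in the world; the wrist camera has in their place "mount" (4x4, takes a point from camera to tool coordinates, whose origin is the TCP and whose axes are the tool frame's). Camera axes: x right, y down, z forward; pixel columns grow to the right and rows downward; lengths in m; the calibration is good to about 2 mm. A picture is of the moment at which its call begins: read the wrist's pose just before it. camera_model takes no time and is no camera call.
- bot.job_done(): hands the job in, once; it reports no verdict.
The state is a dict: "time": time; "q": joint angles; "qd": joint speeds; "joint_efforts": joint torques, N m; "ee_pos": TCP position; "tcp_rot": TCP orientation; "wrist_force": force on the tool from outside, world axes, zero at the start; "torque": the same for the moment, N m; "opening": finger opening in m.
Only numpy, scipy, OpenCV 4.12 (cv2) and the standard library are available. Lean on these libraries where they do the work, as an engineer would, in place of code of your own. Each camera call takes 0.05 s, during which the arm holds its last target.

## Task

Take the straight wooden crank handle out of the tool stand and stand it upright, fully home, in the hole of the gas valve's hand wheel. Then wind the wheel clockwise until it is shut against its stop and back it off (anticlockwise) exactly two full turns from the stop. Finish still gripping the handle there with the fingers, standing in the wheel, and leave everything else on the bench undisturbed.

Things in the scene. Friction and masses are not known exactly. Their poses are not given: they have to be found in the camera images.
- valve: Brass bench gas valve on a 90 x 70 mm steel foot, fixed to the bench, with two pipe stubs (140 mm over both ends, 32 mm up) along its y axis. Origin: on the bench on the vertical wheel axis; z up. The dark steel hand wheel on top (rim radius 50 mm, 12 mm thick rim 88 mm above the bench) turns about this vertical axis.
- wheel (a joint): Wheel angle in rad, counting whole turns: 0 = shut on the hard stop, growing as it opens (anticlockwise from above), at most 31.4; at the start 0.4 to 1.2 turns open. It stays where it is left; turning takes about 0.07 N m (1.5 N at the bore). The direction from wheel axis to bore is the valve's yaw plus this angle.
- wheel_bore (a point): The upright through hole, 14.5 mm wide with a 2 mm chamfer, in the square 32 x 32 x 20 mm lug in the wheel's rim, the wheel's only hole. The point is the centre of the hole's mouth on top of the lug, 98 mm above the bench and 50 mm from the wheel axis; it turns with the wheel; z up, x outward from the wheel axis.
- stand: Wooden tool stand 70 (x) x 170 (y) x 40 mm high, fixed to the bench, with three 15.5 mm holes 30 mm deep in a row along its y axis at -58, 0 and 58 mm. Origin: centre of its underside. The crank handle and two other tools stand in the holes, in any order; each rests with its collar on the stand's top.
- handle: Loose crank handle, 78 mm tall, under 100 g: steel shank 12 mm thick, 18 mm long, tapered foot; collar 24 mm wide, 4 mm thick; straight round dark-wood grip, 20 mm wide, 22 to 78 mm up. z up. Origin: centre of the foot, 22 mm above the bench in the stand, 18 mm below the bore's mouth when home (collar on the lug). It turns freely in the bore: the gripper can keep its yaw.
- punch: Bystander in the stand: steel punch with a thin 13 mm stem and a 28 mm ball on top, 78 mm tall. Origin at its foot, 22 mm above the bench.
- cone: Bystander in the stand: pale wooden cone, 22 mm wide at the bottom, pointed to 8 mm at the top, 82 mm tall. Origin at its foot, 22 mm above the bench.
- jar: Bystander: open glass jar 60 mm wide, 55 mm tall. Origin: centre of its underside.
- dish: Bystander: stone dish 90 mm wide with a blunt cone in it, 76 mm tall. Origin: centre of its underside.
- torch: Bystander: upright black hand torch 52 mm wide, 130 mm tall. Origin: centre of its underside.
- mug: Bystander: white mug 80 mm wide, 90 mm tall. Origin: centre of its underside.
- scraper: Bystander: thin-bladed scraper with a wooden handle, about 200 mm long, lying on the bench. Origin: on the bench under the middle of it.

How it is judged (in metres and radians):
On the way, in this order (a step that is already met when the one before it is completed fails the run):
1. the handle stands fully home in the wheel's bore (z of handle in the frame of wheel_bore below -0.012 m and horizontal distance between handle and wheel_bore below 0.006 m and angle between handle's own z axis and vertical below 0.15 rad), for 0.2 s.
2. the wheel is shut against its stop, with the handle in it (all of step 1 and value of joint wheel below 0.1 rad), for 0.1 s.
At the end, for the whole second after the job is handed in: The wheel stands still two turns (12.57 rad) open from its stop, within 0.26 rad (15 degrees); the handle stands in the bore (foot at least 12 mm below the mouth, within 6 mm of its centre, tilted less than 0.15 rad) and the fingers grip it with more than 3 N (all of step 1 and value of joint wheel between 12.306 and 12.826 rad and velocity of joint wheel between -0.1 and 0.1 rad/s and contact force between the fingers and handle above 3 N); the arm keeps its last pose, push and grip.
It fails at once if another tool or a thing on the bench is pushed more than 25 mm (distance of any of punch, cone, jar, dish, torch, mug, scraper from where it was at the start of the episode above 0.025 m).
It also fails if it takes over 72 s, if anything falls off the work surface, if the arm or the gripper's body presses on something with over 40 N, if the wrist force passes 120 N, or if a joint passes its speed limit or range.

## Working session

There is one attempt and no reset: what is moved stays moved. The work goes in short steps, Python scripts to look and compute and a tool call to move; the robot and the scene stay as the last step left them, time stands still between calls to the robot, and variables do not carry over. Pictures are saved under pics/ and viewed, and the job is handed in when it is done.

Besides the shell and the picture viewer there is one more tool, called after "Call:" by a JSON object that holds its "api" and its "payload". play_rows: Moves the arm, as the interface text tells. Its arguments: {"type":"object","properties":{"rows":{"type":"array"},"squeeze":{"type":"number"}},"required":["rows"]}

```bash
ls; mkdir -p pics; python3 - <<'E'
from workcell import bot
import cv2,numpy as np
o=bot.get_obs();print(o, bot.pinch_z)
for n in("scene","side"):
    p,d=bot.camera(n);cv2.imwrite(f"pics/{n}0.png",p);np.save(f"{n}0.npy",d);print(bot.camera_model(n))
print(bot.camera_model("wrist"))
E
```

```text
pics
{'time': 0.0, 'q': array([-6.60626525e+01,  5.01138235e+00,  1.00341317e+01,  9.50990261e+01,
       -6.76078638e-04,  9.00002320e+01]), 'qd': array([-0.00727777, -0.04322859,  0.00358594,  0.06517971,  0.06044983,
        0.05011876]), 'joint_efforts': array([-6.35956876e-04, -5.20391035e+01,  4.64799500e+01,  1.64222176e-02,
       -7.78387948e-05,  1.51760535e-06]), 'ee_pos': array([ 0.2230604 , -0.50248817,  0.23057747]), 'tcp_rot': array([-179.49194115,   89.92372019,  114.44517479]), 'wrist_force': array([0.94678856, 0.15887836, 0.31805813]), 'torque': array([0.01490856, 0.00876053, 0.03901016]), 'opening': 0.08523824302923776} 0.0187
{'fx': 370.56345078476505, 'fy': 370.56345078476505, 'cx': 315.6044252061436, 'cy': 203.1579169586633, 'k1': -0.0015700887818218174, 'origin': array([1.37637422, 0.04260966, 0.74600132]), 'attitude': array([-128.73666912,    0.50945446,   93.49140201])}
{'fx': 516.6659800484892, 'fy': 516.6659800484892, 'cx': 314.04737115775464, 'cy': 200.24081147879664, 'k1': -0.09626699490230359, 'origin': array([0.00278396, 0.64379981, 1.15524686]), 'attitude': array([-140.93366367,    0.51091376, -141.90661743])}
{'fx': 346.60840026048857, 'fy': 346.60840026048857, 'cx': 321.279516258414, 'cy': 198.44193846808415, 'k1': 0.019297203853279796, 'mount': array([[-2.97888117e-04, -2.74531834e-01,  9.61577965e-01,
        -1.43368873e-01],
       [-9.11405144e-04, -9.61577534e-01, -2.74531993e-01,
         6.95579029e-02],
       [ 9.99999540e-01, -9.58166923e-04,  3.62327949e-05,
        -9.20205266e-04],
       [ 0.00000000e+00,  0.00000000e+00,  0.00000000e+00,
         1.00000000e+00]])}
```

View pics/scene0.png

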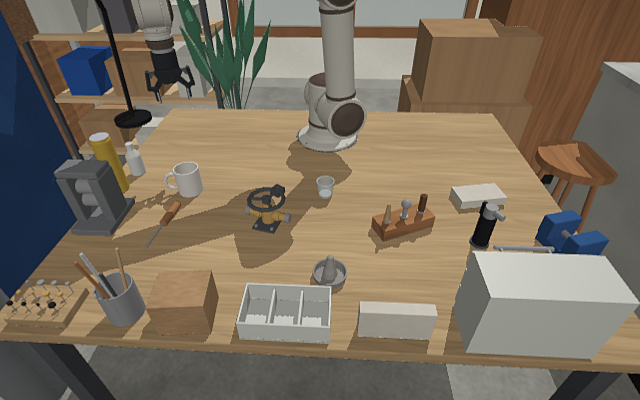

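View pics/side0.png

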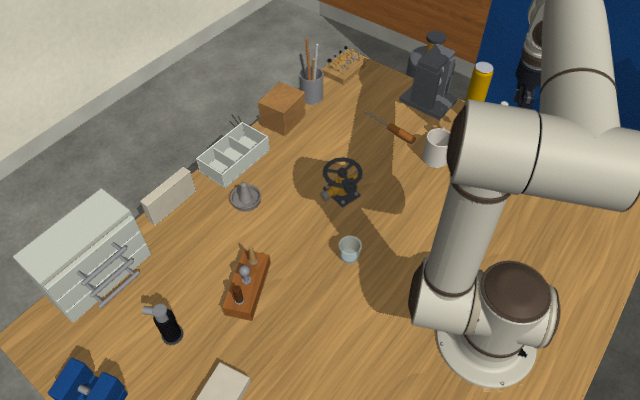

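The scene picture shows the stand at (403,220). The dark handle is at (422,203), the ball punch at (405,210) and the pale cone at (387,213). The wheel is at (267,198) with its lug near (278,190). I'll measure these next.

```bash
cat > h.py <<'E'
import numpy as np,cv2
from scipy.spatial.transform import Rotation as R
def Rm(e): return R.from_euler('xyz',e,degrees=True).as_matrix()
def cam(bot,n,obs=None):
    m=bot.camera_model(n)
    if n=="wrist":
        T=np.eye(4);T[:3,:3]=Rm(obs['tcp_rot']);T[:3,3]=obs['ee_pos'];T=T@m['mount']
    else:
        T=np.eye(4);T[:3,:3]=Rm(m['attitude']);T[:3,3]=m['origin']
    K=np.array([[m['fx'],0,m['cx']],[0,m['fy'],m['cy']],[0,0,1]])
    return T,K,np.array([m['k1'],0,0,0.])
def cloud(c,d):
    T,K,D=c
    v,u=np.mgrid[:400,:640]
    s=cv2.undistortPoints(np.stack([u,v],-1).reshape(-1,1,2).astype(float),K,D).reshape(400,640,2)
    P=np.dstack([s*d[...,None],d])
    W=P@T[:3,:3].T+T[:3,3]; W[d<=0]=np.nan
    return W
def ray_at_z(c,uv,z):
    T,K,D=c
    s=cv2.undistortPoints(np.array(uv,float).reshape(-1,1,2),K,D).reshape(-1,2)
    r=np.c_[s,np.ones(len(s))]@T[:3,:3].T
    return T[:3,3]+r*((z-T[2,3])/r[:,2:])
def proj(c,P):
    T,K,D=c
    P=(np.atleast_2d(P)-T[:3,3])@T[:3,:3]
    return cv2.projectPoints(P.reshape(-1,1,3),np.zeros(3),np.zeros(3),K,D)[0].reshape(-1,2)
E
python3 - <<'E'
from workcell import bot
from h import *
for n,boxes in (("scene",{"stand":(360,180,450,250),"valve":(235,170,305,250),"jar":(312,172,338,202)}),("side",{"stand":(210,235,280,330),"valve":(310,150,375,215),"jar":(335,232,365,266)})):
    c=cam(bot,n);d=np.load(n+"0.npy");W=cloud(c,d)
    p=cv2.imread(f"pics/{n}0.png")
    for k,(a,b,e,f) in boxes.items():
        cv2.imwrite(f"pics/{n}_{k}.png",cv2.resize(p[b:f,a:e],None,fx=6,fy=6,interpolation=cv2.INTER_CUBIC)) if k!="jar" else 0
        w=W[b:f,a:e].reshape(-1,3);w=w[np.isfinite(w[:,0])]
        for lo,hi in((.034,.046),(.06,.075),(.08,.096),(.094,.105),(.1,.14)):
            q=w[(w[:,2]>lo)&(w[:,2]<hi)]
            if len(q):print(n,k,lo,hi,len(q),q.mean(0).round(3),q.min(0).round(3),q.max(0).round(3))
E
```

```text
scene stand 0.034 0.046 831 [0.555 0.239 0.039] [0.485 0.151 0.034] [0.613 0.333 0.046]
scene stand 0.06 0.075 69 [0.551 0.241 0.067] [0.521 0.181 0.06 ] [0.584 0.303 0.075]
scene stand 0.08 0.096 112 [0.551 0.244 0.089] [0.517 0.184 0.08 ] [0.578 0.302 0.096]
scene stand 0.094 0.105 69 [0.543 0.253 0.098] [0.514 0.185 0.094] [0.575 0.303 0.105]
scene stand 0.1 0.14 12 [0.548 0.241 0.102] [0.516 0.187 0.1  ] [0.574 0.294 0.106]
scene valve 0.034 0.046 209 [ 0.557 -0.149  0.04 ] [ 0.526 -0.227  0.034] [ 0.575 -0.089  0.046]
scene valve 0.06 0.075 20 [ 0.554 -0.161  0.069] [ 0.542 -0.171  0.064] [ 0.558 -0.148  0.073]
scene valve 0.08 0.096 523 [ 0.55  -0.156  0.091] [ 0.49  -0.211  0.08 ] [ 0.602 -0.104  0.096]
scene valve 0.094 0.105 133 [ 0.524 -0.144  0.096] [ 0.482 -0.207  0.094] [ 0.6   -0.108  0.099]
scene jar 0.034 0.046 100 [0.4   0.007 0.04 ] [ 0.372 -0.018  0.034] [0.429 0.034 0.046]
side stand 0.034 0.046 1353 [0.538 0.247 0.041] [0.476 0.151 0.034] [0.61  0.333 0.046]
side stand 0.06 0.075 63 [0.539 0.244 0.067] [0.509 0.182 0.061] [0.573 0.304 0.075]
side stand 0.08 0.096
[... 180 characters left out ...]
5 0.261 0.102] [0.512 0.185 0.1  ] [0.572 0.305 0.106]
side valve 0.034 0.046 157 [ 0.545 -0.134  0.041] [ 0.517 -0.222  0.034] [ 0.572 -0.085  0.046]
side valve 0.06 0.075 23 [ 0.544 -0.149  0.068] [ 0.535 -0.159  0.06 ] [ 0.553 -0.145  0.074]
side valve 0.08 0.096 449 [ 0.54  -0.153  0.092] [ 0.479 -0.213  0.08 ] [ 0.597 -0.102  0.096]
side valve 0.094 0.105 332 [ 0.531 -0.147  0.097] [ 0.48  -0.21   0.094] [ 0.596 -0.103  0.104]
side valve 0.1 0.14 36 [ 0.506 -0.137  0.101] [ 0.484 -0.202  0.1  ] [ 0.583 -0.113  0.106]
side jar 0.034 0.046 109 [0.398 0.006 0.04 ] [ 0.37  -0.019  0.034] [0.422 0.037 0.046]
side jar 0.06 0.075 5 [0.4   0.009 0.06 ] [ 0.377 -0.011  0.06 ] [0.42  0.035 0.061]
```

```bash
python3 - <<'E'
import cv2,numpy as np
a=[cv2.imread(f"pics/{n}.png") for n in("scene_stand","scene_valve","side_stand","side_valve")]
a=[cv2.resize(x,(400,300)) for x in a]
cv2.imwrite("pics/mos.png",np.vstack([np.hstack(a[:2]),np.hstack(a[2:])]))
E
```

```text
(no output)
```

View pics/mos.png

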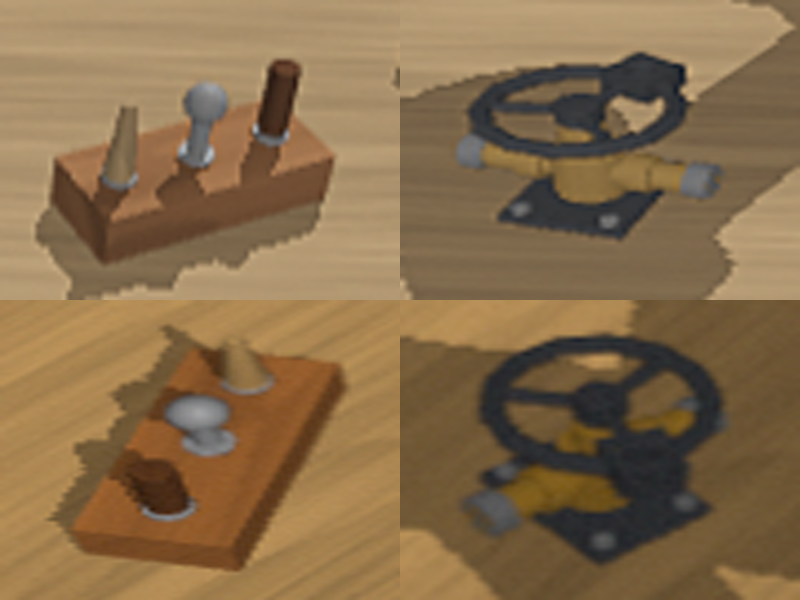

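The dark handle is at the +y end of the stand, the ball punch in the middle and the cone at the far end. The lug is on the rim toward (-x,+y). Next I'll fit the positions.

```bash
python3 - <<'E'
from workcell import bot
from h import *
from scipy.optimize import least_squares as LS
A={}
for n in("scene","side"):
    c=cam(bot,n);W=cloud(c,np.load(n+"0.npy")).reshape(-1,3);W=W[np.isfinite(W[:,0])];A[n]=W
    def near(x,y,r,lo,hi): return W[(np.hypot(W[:,0]-x,W[:,1]-y)<r)&(W[:,2]>lo)&(W[:,2]<hi)]
    q=near(.515,.303,.03,.05,.093)
    f=LS(lambda p:np.hypot(q[:,0]-p[0],q[:,1]-p[1])-.01,[.515,.303],loss='soft_l1',f_scale=.002);print(n,"handle",len(q),f.x.round(4))
    q=near(.515,.303,.03,.097,.11);print("top",len(q),q.mean(0).round(4),q[:,:2].ptp(0) if 0 else np.ptp(q,0).round(3))
    q=near(.54,-.155,.07,.08,.096)
    q=q[np.hypot(q[:,0]-.54,q[:,1]+.155)>.035]
    f=LS(lambda p:np.hypot(q[:,0]-p[0],q[:,1]-p[1])-.05,[.54,-.155],loss='soft_l1',f_scale=.002);print("wheel",len(q),f.x.round(4))
    q=near(.54,-.155,.09,.096,.11); ctr=f.x;rr=np.hypot(*(q[:,:2]-ctr).T);q=q[rr>.03]
    print("lug",len(q),np.median(q,0).round(4),np.degrees(np.arctan2(*(np.median(q,0)[:2]-ctr)[::-1])))
    q=near(.54,-.155,.1,.02,.045);q=q[np.hypot(*(q[:,:2]-ctr).T)>.045]
    a=np.degrees(np.arctan2(q[:,1]-ctr[1],q[:,0]-ctr[0]));print("pipe angs",np.histogram(a,bins=np.arange(-180,181,20)))
    for nm,z,x,y in (("punch",.06,.547,.244),("cone",.06,.575,.187)):
        q=near(x,y,.025,.05,.09);print(nm,q.mean(0).round(3))
E
```

```text
scene handle 87 [0.5201 0.2942]
top 21 [0.522  0.2937 0.099 ] [0.014 0.017 0.005]
wheel 385 [ 0.5486 -0.156 ]
lug 50 [ 0.5041 -0.1321  0.0972] 151.65504487827303
pipe angs (array([ 0,  0,  0, 15, 44,  0,  0,  0,  0,  0,  0,  0, 64, 12,  0,  0,  0,
        0]), array([-180, -160, -140, -120, -100,  -80,  -60,  -40,  -20,    0,   20,
         40,   60,   80,  100,  120,  140,  160,  180]))
punch [0.553 0.24  0.074]
cone [0.576 0.189 0.069]
side handle 72 [0.5052 0.3019]
top 52 [0.5185 0.2941 0.1005] [0.018 0.02  0.008]
wheel 355 [ 0.5395 -0.1549]
lug 172 [ 0.5082 -0.1344  0.0983] 146.84853199831636
pipe angs (array([ 0,  0,  0, 12, 10,  0,  0,  0,  0,  0,  0,  0, 49, 24,  0,  0,  0,
        0]), array([-180, -160, -140, -120, -100,  -80,  -60,  -40,  -20,    0,   20,
         40,   60,   80,  100,  120,  140,  160,  180]))
punch [0.539 0.244 0.069]
cone [0.564 0.193 0.068]
```

```bash
cat >> h.py <<'E'
def delta(o,tgt):
    "shift in tool axes, cm"
    return (Rm(o['tcp_rot']).T@(np.array(tgt)-o['ee_pos'])*100).round(2)
E
python3 - <<'E'
from workcell import bot
from h import *
o=bot.get_obs();M=Rm(o['tcp_rot']);print(M.round(3))
print("cam offset in world", (M@np.array([-.143,.07,0])).round(3))
print(delta(o,[.517,.296,.23]))
a=np.degrees(np.arctan2(M[1,2],M[0,2]));print("z yaw",a)
E
```

```text
[[-0.001  0.914  0.406]
 [ 0.001  0.406 -0.914]
 [-1.    -0.    -0.001]]
cam offset in world [0.064 0.028 0.143]
[  0.14  59.26 -61.05]
z yaw -66.06084629903621
```

Call:
{"api": "play_rows", "payload": {"rows": [[[0, 59.3, -61], -92.5, 4.5], [[0, 59.3, -61], -92.5, 4.5], [[0, 59.3, -61], -92.5, 4.5], [[0, 59.3, -61], -92.5, 4.5], [[0, 59.3, -61], -92.5, 4.5], [[0, 59.3, -61], -92.5, 4.5], [[0, 59.3, -61], -92.5, 4.5], [[0, 59.3, -61], -92.5, 4.5], [[0, 59.3, -61], -92.5, 4.5], [[0, 59.3, -61], -92.5, 4.5], [[0, 59.3, -61], -92.5, 4.5], [[0, 59.3, -61], -92.5, 4.5]]}}

```text
time: 1.1
ee_pos: [0.3962, -0.0315, 0.2313]
tcp_rot: [-36.8, 90.0, -16.6]
wrist_force: [0.9, -1.1, 0.2]
opening: 0.0452
```

```bash
python3 - <<'E'
from workcell import bot
from h import *
o=bot.get_obs();M=Rm(o['tcp_rot']);print(o['time'],o['ee_pos'],o['q'],o['qd'])
print(delta(o,[.517,.296,.23]))
a=np.degrees(np.arctan2(M[1,2],M[0,2]));print("z yaw",a)
E
```

```text
1.1 [ 0.39623962 -0.03149788  0.23130374] [-4.54125160e+00 -1.57133130e+01 -9.03337185e+00  9.66553914e+01
 -5.22588612e-03  6.52247706e+01] [ 70.94040665  15.81106724  11.7948669   -4.0866336    0.08661395
 -14.91404394]
[ 0.13 26.55 22.66]
z yaw 20.233979340168787
```

Call:
{"api": "play_rows", "payload": {"rows": [[[0.1, 26.5, 22.6], -6.6, 4.5], [[0.1, 26.5, 22.6], -6.6, 4.5], [[0.1, 26.5, 22.6], -6.6, 4.5], [[0.1, 26.5, 22.6], -6.6, 4.5], [[0.1, 26.5, 22.6], -6.6, 4.5], [[0.1, 26.5, 22.6], -6.6, 4.5], [[0.1, 26.5, 22.6], -6.6, 4.5], [[0.1, 26.5, 22.6], -6.6, 4.5], [[0.1, 26.5, 22.6], -6.6, 4.5], [[0.1, 26.5, 22.6], -6.6, 4.5], [[0.1, 26.5, 22.6], -6.6, 4.5], [[0.1, 26.5, 22.6], -6.6, 4.5]]}}

```text
time: 2.1
ee_pos: [0.5184, 0.2918, 0.2301]
tcp_rot: [-163.9, 90.0, -137.4]
wrist_force: [-0.2, -0.2, -0.0]
opening: 0.0451
```

```bash
cat > look.py <<'E'
from workcell import bot
from h import *
import sys
k=sys.argv[1]
o=bot.get_obs();M=Rm(o['tcp_rot']);print(o['time'],o['ee_pos'].round(4),np.abs(o['qd']).max().round(2),o['wrist_force'].round(2))
print("z yaw",np.degrees(np.arctan2(M[1,2],M[0,2])))
c=cam(bot,"wrist",o);p,d=bot.camera("wrist");cv2.imwrite(f"pics/{k}.png",p);W=cloud(c,d);np.savez(k,W=W,ee=o['ee_pos'],rot=o['tcp_rot'])
E
python3 look.py w1
```

```text
2.1 [0.5184 0.2918 0.2301] 1.31 [-0.24 -0.17 -0.04]
z yaw 26.47538493965488
```

View pics/w1.png

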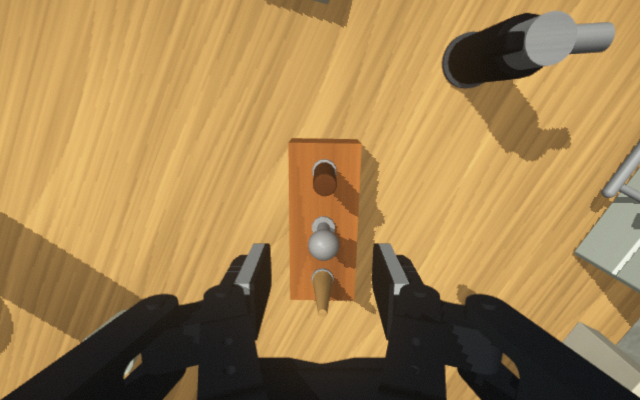

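The wrist view shows the handle's top at about (325,186), the ball at (323,244) and the cone at (321,290). The stand is square to the jaws.

```bash
python3 - <<'E'
from workcell import bot
from h import *
z=np.load("w1.npz");o=dict(ee_pos=z['ee'],tcp_rot=z['rot']);c=cam(bot,"wrist",o);W=z['W'].reshape(-1,3)
from scipy.optimize import least_squares as LS
print(ray_at_z(c,[[325,186]],.1), "punch top",ray_at_z(c,[[323,244]],.086),"cone base", ray_at_z(c,[[322,277]],.044))
print("proj tcp",proj(c,[[*z['ee'][:2],.1]]))
q=W[(np.hypot(W[:,0]-.517,W[:,1]-.296)<.03)&(W[:,2]>.095)&(W[:,2]<.107)];print(len(q),q.mean(0),np.ptp(q,0))
q=W[(np.hypot(W[:,0]-.517,W[:,1]-.296)<.03)&(W[:,2]>.05)&(W[:,2]<.093)]
print(LS(lambda p:np.hypot(q[:,0]-p[0],q[:,1]-p[1])-.01,[.515,.296],loss='soft_l1',f_scale=.002).x,len(q))
img=cv2.imread("pics/w1.png");cv2.imwrite("pics/w1z.png",cv2.resize(img[130:310,270:380],None,fx=3.3,fy=3.3))
# collar via known geometry overlay
for P,r,h in (((.517,.296),.01,.1),((.517,.296),.012,.044)):
    pass
E
```

```text
[[0.51962641 0.29567696 0.1       ]] punch top [[0.54363616 0.24400069 0.086     ]] cone base [[0.56774282 0.19363891 0.044     ]]
proj tcp [[321.53117715 189.4323861 ]]
453 [0.51848596 0.2972347  0.10028493] [0.01917073 0.01929646 0.00755438]
[0.51908834 0.2961354 ] 185
```

View pics/w1z.png

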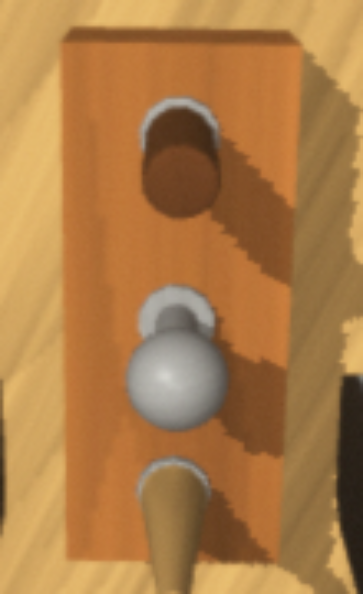

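```bash
python3 - <<'E'
from workcell import bot
from h import *
o=bot.get_obs();print(delta(o,[.519,.2965,.062]))
E
```

```text
[16.85  0.42  0.27]
```

Call:
{"api": "play_rows", "payload": {"rows": [[[3, 0.4, 0.3], 0, 4.5], [[6, 0.4, 0.3], 0, 4.5], [[9, 0.4, 0.3], 0, 4.5], [[11.5, 0.4, 0.3], 0, 4.5], [[14, 0.4, 0.3], 0, 4.5], [[15.5, 0.4, 0.3], 0, 4.5], [[16.4, 0.4, 0.3], 0, 4.5], [[16.8, 0.4, 0.3], 0, 4.5], [[16.8, 0.4, 0.3], 0, 4.5], [[16.8, 0.4, 0.3], 0, 4.5]]}}

```text
time: 2.98
ee_pos: [0.5201, 0.2973, 0.0636]
tcp_rot: [3.2, 89.9, 29.6]
wrist_force: [-0.1, -0.4, -0.2]
opening: 0.0452
```

```bash
python3 look.py w2
```

```text
2.9833 [0.5201 0.2973 0.0636] 0.69 [-0.1  -0.36 -0.2 ]
z yaw 26.456299151167226
```

View pics/w2.png

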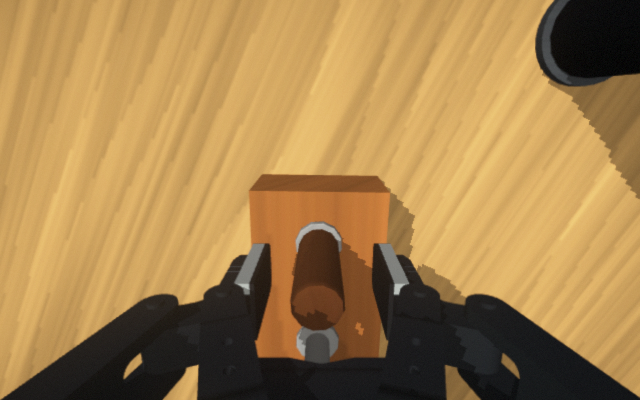

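The handle stands between the pads, with its top at (317,303) and its collar at (318,235). The jaws straddle it at (250,265) and (395,265), so I'll close.

Call:
{"api": "play_rows", "payload": {"rows": [[[0, 0, 0], 0, 1.5], [[0, 0, 0], 0, 1.5], [[0, 0, 0], 0, 1.5], [[0, 0, 0], 0, 1.5], [[0, 0, 0], 0, 1.5], [[0, 0, 0], 0, 1.5], [[0, 0, 0], 0, 1.5], [[0, 0, 0], 0, 1.5]], "squeeze": 60}}

```text
time: 3.7
ee_pos: [0.52, 0.2976, 0.0633]
tcp_rot: [-0.8, 89.9, 25.7]
wrist_force: [-1.0, -0.7, 5.2]
opening: 0.0188
```

Call:
{"api": "play_rows", "payload": {"rows": [[[-0.5, 0, 0], 0, 1.5], [[-1.5, 0, 0], 0, 1.5], [[-3, 0, 0], 0, 1.5], [[-5, 0, 0], 0, 1.5], [[-8, 0, 0], 0, 1.5], [[-11, 0, 0], 0, 1.5], [[-14, 0, 0], 0, 1.5], [[-16, 0, 0], 0, 1.5], [[-16, 0, 0], 0, 1.5], [[-16, 0, 0], 0, 1.5]]}}

```text
time: 4.53
ee_pos: [0.52, 0.2977, 0.2239]
tcp_rot: [5.0, 89.9, 31.5]
wrist_force: [-0.4, -0.3, -1.6]
opening: 0.0189
```

```bash
python3 look.py w3; python3 - <<'E'
from workcell import bot
from h import *
o=bot.get_obs();print(delta(o,[.56,-.155,.215]), o['q'])
E
```

```text
4.5333 [0.52   0.2977 0.2239] 3.13 [-0.35 -0.34 -1.62]
z yaw 26.483487956754235
[  0.72 -42.3  -16.56] [2.97853934e+01 1.16439022e+01 1.65258762e+01 9.48733755e+01
 7.21714522e-04 9.33043677e+01]
```

View pics/w3.png

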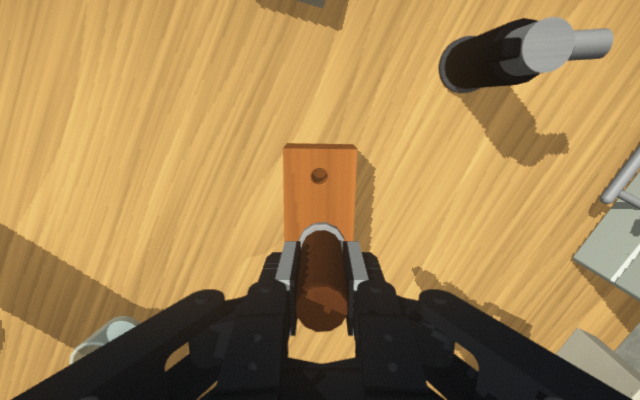

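The handle is out and straight in the pads, and its empty hole is at (319,176). I'll carry it to a viewing pose near the wheel.

```bash
python3 - <<'E'
from workcell import bot
from h import *
o=bot.get_obs();print(delta(o,[.53,-.185,.222]))
E
```

```text
[ 2.000e-02 -4.364e+01 -2.058e+01]
```

Call:
{"api": "play_rows", "payload": {"rows": [[[0, -2.7, -1.2], 0, 1.5], [[0, -43.6, -20.6], 0, 1.5], [[0, -43.6, -20.6], 0, 1.5], [[0, -43.6, -20.6], 0, 1.5], [[0, -43.6, -20.6], 0, 1.5], [[0, -43.6, -20.6], 0, 1.5], [[0, -43.6, -20.6], 0, 1.5], [[0, -43.6, -20.6], 0, 1.5], [[0, -43.6, -20.6], 0, 1.5], [[0, -43.6, -20.6], 0, 1.5], [[0, -43.6, -20.6], 0, 1.5], [[0, -43.6, -20.6], 0, 1.5]]}}

```text
time: 5.58
ee_pos: [0.5285, -0.1871, 0.2207]
tcp_rot: [138.0, 89.9, 164.4]
wrist_force: [1.5, 1.0, 0.1]
opening: 0.0188
```

```bash
python3 - <<'E'
from workcell import bot
from h import *
o=bot.get_obs();print(delta(o,[.53,-.185,.222]),o['q'])
E
```

```text
[-0.13  0.12  0.23] [-1.94907916e+01  6.38160513e+00  1.04118416e+01  9.41682270e+01
 -9.42550122e-03  4.40667912e+01]
```

Call:
{"api": "play_rows", "payload": {"rows": [[[0, 0, 0], 0, 1.5], [[0, 0, 0], 0, 1.5], [[0, 0, 0], 0, 1.5]]}}

```text
time: 5.83
ee_pos: [0.5291, -0.1845, 0.2211]
tcp_rot: [126.5, 89.9, 153.0]
wrist_force: [-0.1, 0.0, -1.0]
opening: 0.0184
```

```bash
python3 look.py w4
```

```text
5.8333 [ 0.5291 -0.1845  0.2211] 1.51 [-0.07  0.03 -1.  ]
z yaw 26.44425878926294
```

View pics/w4.png

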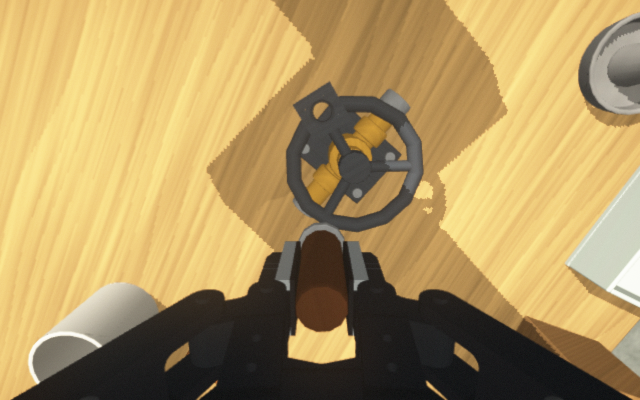

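The bore shows at about (321,109) in the lug and the hub at (355,166). I'll refine both.

```bash
python3 - <<'E'
from workcell import bot
from h import *
from scipy.optimize import least_squares as LS
z=np.load("w4.npz");o=dict(ee_pos=z['ee'],tcp_rot=z['rot']);c=cam(bot,"wrist",o);W=z['W'].reshape(-1,3)
img=cv2.imread("pics/w4.png");cv2.imwrite("pics/w4z.png",cv2.resize(img[70:240,280:435],None,fx=3.5,fy=3.5,interpolation=cv2.INTER_CUBIC))
q=W[(np.hypot(W[:,0]-.543,W[:,1]+.156)<.07)&(W[:,2]>.084)&(W[:,2]<.0955)];q=q[np.hypot(q[:,0]-.543,q[:,1]+.156)>.035]
f=LS(lambda p:np.hypot(q[:,0]-p[0],q[:,1]-p[1])-p[2],[.543,-.155,.05],loss='soft_l1',f_scale=.002).x;print("wheel",len(q),f)
print(ray_at_z(c,[[321,109],[322,111]],.098),"hub",ray_at_z(c,[[356,166]],.095))
q=W[(np.hypot(W[:,0]-.51,W[:,1]+.125)<.03)&(W[:,2]>.0965)&(W[:,2]<.104)];
print(len(q),q.mean(0),np.median(q[:,2]),cv2.minAreaRect((q[:,:2]*1000).astype(np.float32)))
E
```

```text
wheel 5057 [ 0.54271464 -0.15504272  0.04812958]
[[ 0.50028063 -0.12751153  0.098     ]
 [ 0.50158783 -0.12847024  0.098     ]] hub [[ 0.54426077 -0.15420743  0.095     ]]
1581 [ 0.50176594 -0.128903    0.09872238] 0.09873739736475828 ((504.09954833984375, -125.61917114257812), (40.43705749511719, 31.858999252319336), 57.525672912597656)
```

View pics/w4z.png

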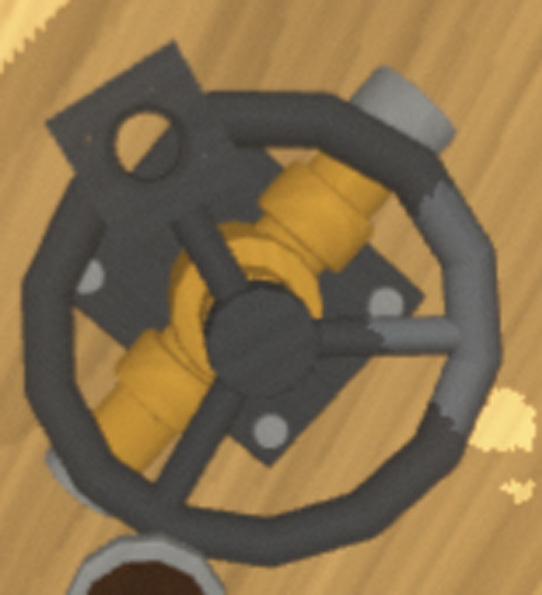

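```bash
python3 - <<'E'
from workcell import bot
from h import *
z=np.load("w4.npz");o=dict(ee_pos=z['ee'],tcp_rot=z['rot']);c=cam(bot,"wrist",o)
M=Rm(z['rot']);img=cv2.imread("pics/w4.png")
t=np.linspace(0,2*np.pi,60)
def circ(r,h):  # h above TCP
    P=z['ee']+M@np.array([0,0,0])+np.c_[r*np.cos(t),r*np.sin(t),np.full(60,h)]
    return proj(c,P)
S=4;x0,y0=250,210
I=cv2.resize(img[y0:y0+135,x0:x0+145],None,fx=S,fy=S,interpolation=cv2.INTER_CUBIC)
for r,h,col in((.01,.0367,(0,255,0)),(.012,-.0193,(0,255,255)),(.012,-.0233,(255,0,255)),(.01,-.0193,(0,255,0))):
    cv2.polylines(I,[(((circ(r,h)-[x0,y0])+.5)*S).astype(int)],True,col,1)
cv2.imwrite("pics/ov.png",I)
print(z['W'][305:312:3,318:326:4,:]-z['ee'])
o=bot.get_obs();print(delta(o,[.5012,-.1284,o['ee_pos'][2]]))
E
```

```text
[[[-1.49227913e-03  3.79210191e-04  3.64567865e-02]
  [-7.35190231e-04  2.00878941e-03  3.81913782e-02]]

 [[-1.46874916e-03  3.75231497e-04  3.82554524e-02]
  [ 8.66028325e-05  3.55908081e-04  3.71761832e-02]]

 [[-8.33231181e-04 -9.22984429e-04  3.78637073e-02]
  [ 4.30938542e-04 -3.37623233e-04  3.78054147e-02]]]
[ 0.01  6.22 -0.04]
```

View pics/ov.png

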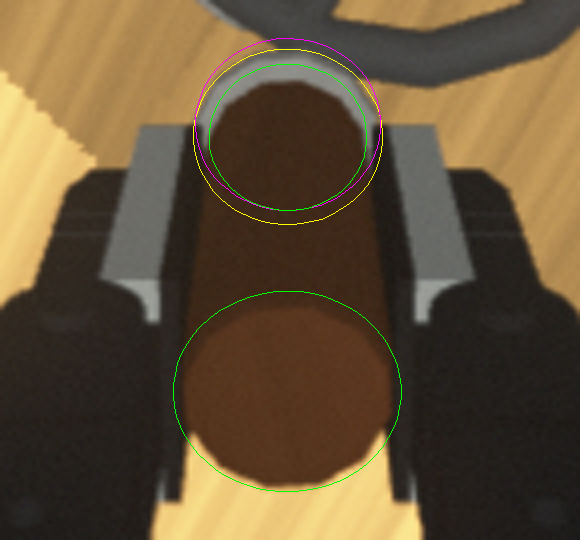

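Call:
{"api": "play_rows", "payload": {"rows": [[[0, 2.5, 0], 0, 1.5], [[0, 5, 0], 0, 1.5], [[1, 6.4, 0], 0, 1.5], [[3, 6.4, 0], 0, 1.5], [[5, 6.4, 0], 0, 1.5], [[6.5, 6.4, 0], 0, 1.5], [[7, 6.4, 0], 0, 1.5], [[7, 6.4, 0], 0, 1.5], [[7, 6.4, 0], 0, 1.5], [[7, 6.4, 0], 0, 1.5]]}}

```text
time: 6.72
ee_pos: [0.5015, -0.1271, 0.1535]
tcp_rot: [-38.2, 89.9, -11.7]
wrist_force: [0.1, -0.0, -0.8]
opening: 0.0184
```

```bash
python3 look.py w5; python3 - <<'E'
from workcell import bot
from h import *
I=[]
for n,(x,y) in(("scene",(225,130)),("side",(290,110))):
    p,d=bot.camera(n);I.append(cv2.resize(p[y:y+110,x:x+100],(400,440),interpolation=cv2.INTER_CUBIC))
cv2.imwrite("pics/s5.png",np.hstack(I))
E
```

```text
6.7167 [ 0.5015 -0.1271  0.1535] 0.29 [ 0.05 -0.03 -0.77]
z yaw 26.51725819200981
```

View pics/w5.png

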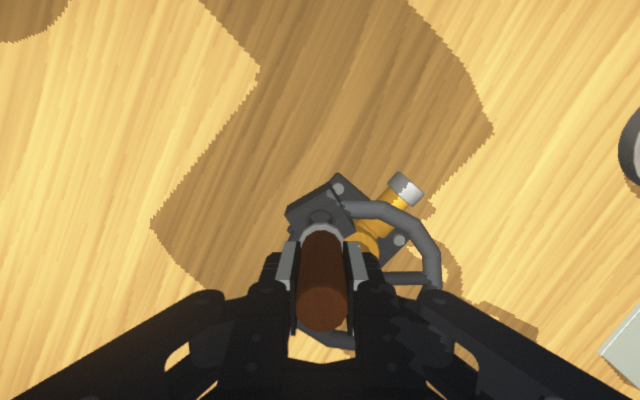

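View pics/s5.png

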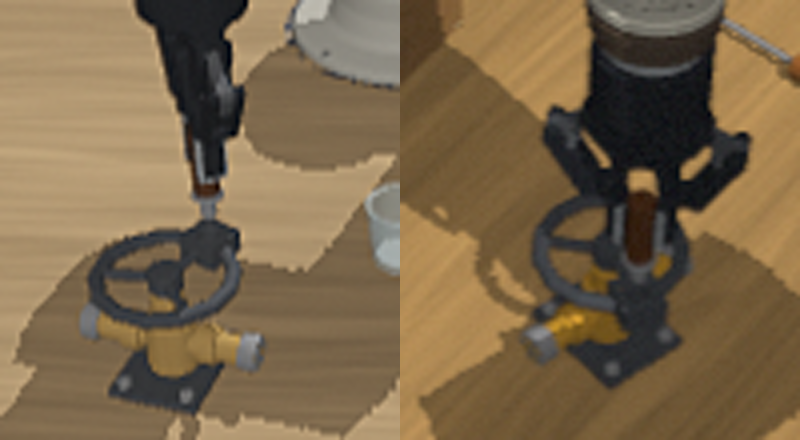

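The handle is over the lug, and the bore's far edge shows at (320,217) just past the collar in the wrist view. I'll lower it gently.

Call:
{"api": "play_rows", "payload": {"rows": [[[0.8, 0, 0], 0, 1.5], [[1.2, 0, 0], 0, 1.5], [[1.5, 0, 0], 0, 1.5], [[1.8, 0, 0], 0, 1.5], [[2.1, 0, 0], 0, 1.5], [[2.1, 0, 0], 0, 1.5]]}}

```text
time: 7.37
ee_pos: [0.5008, -0.1274, 0.1305]
tcp_rot: [142.9, 89.9, 169.3]
wrist_force: [-0.4, -0.3, -1.2]
opening: 0.0184
```

Call:
{"api": "play_rows", "payload": {"rows": [[[0.3, 0, 0], 0, 1.5], [[0.5, 0, 0], 0, 1.5], [[0.7, 0, 0], 0, 1.5], [[0.9, 0, 0], 0, 1.5], [[0.9, 0, 0], 0, 1.5], [[0.9, 0, 0], 0, 1.5]]}}

```text
time: 7.87
ee_pos: [0.501, -0.1274, 0.1222]
tcp_rot: [145.5, 90.0, 172.0]
wrist_force: [0.8, -0.1, -0.8]
opening: 0.0186
```

```bash
python3 look.py w6; python3 - <<'E'
from workcell import bot
from h import *
I=[]
for n,(x,y) in(("scene",(225,130)),("side",(290,110))):
    p,d=bot.camera(n);I.append(cv2.resize(p[y:y+110,x:x+100],(400,440),interpolation=cv2.INTER_CUBIC))
cv2.imwrite("pics/s6.png",np.hstack(I))
E
```

```text
7.8667 [ 0.501  -0.1274  0.1222] 0.23 [ 0.81 -0.1  -0.75]
z yaw 26.481958821348016
```

View pics/s6.png

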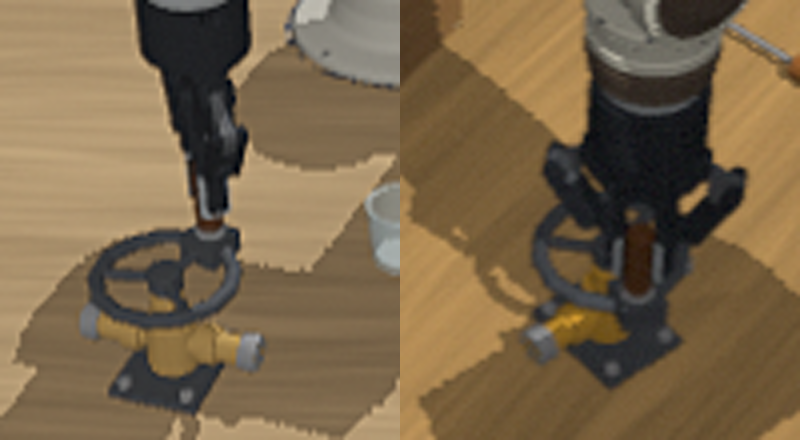

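The handle is in the hole with its collar near the lug. I'll press the last millimetres to feel for contact.

Call:
{"api": "play_rows", "payload": {"rows": [[[0.1, 0, 0], 0, 1.5], [[0.15, 0, 0], 0, 1.5], [[0.2, 0, 0], 0, 1.5], [[0.2, 0, 0], 0, 1.5], [[0.2, 0, 0], 0, 1.5]]}}

```text
time: 8.43
ee_pos: [0.5012, -0.1275, 0.1212]
tcp_rot: [-41.9, 89.9, -15.4]
wrist_force: [-2.3, -0.7, 6.6]
opening: 0.0184
```

Contact at 6.6 N means the handle is home. Next I'll work out the circle in tool axes, and the valve's yaw from the pipe, to predict where the stop is.

```bash
cat > arc.py <<'E'
from workcell import bot
from h import *
import sys
# usage: start-end angle list
C=np.array([float(sys.argv[1]),float(sys.argv[2])]);r=float(sys.argv[3])
o=bot.get_obs();M=Rm(o['tcp_rot']);e=o['ee_pos']
d=e[:2]-C;a=np.degrees(np.arctan2(d[1],d[0]));print("now",a.round(2),np.hypot(*d).round(4),e.round(4),o['wrist_force'].round(1))
for b in np.array(sys.argv[4:],float):
    t=np.r_[C+r*np.array([np.cos(np.radians(b)),np.sin(np.radians(b))]),e[2]]
    s=M.T@(t-e)*100;print(b,s[1:].round(2))
E
python3 - <<'E'
from workcell import bot
from h import *
z=np.load("w4.npz");o=dict(ee_pos=z['ee'],tcp_rot=z['rot']);c=cam(bot,"wrist",o)
img=z['W']
# pipe end centres in zoom (405,110),(75,470)->
P=ray_at_z(c,[[280+405/3.5,70+108/3.5],[280+75/3.5,70+475/3.5]],.032);v=P[0]-P[1];print(P,np.degrees(np.arctan2(v[1],v[0])),np.hypot(*v[:2]))
E
python3 arc.py .543 -.1538 .0497 147.8 137.8 127.8 117.8 107.8 97.8 87.8 77.8 67.8 57.8 47.8 37.8 27.8
```

```text
[[ 0.559311   -0.0919828   0.032     ]
 [ 0.52497256 -0.22184442  0.032     ]] 75.1886505421178 0.13432485851099596
now 147.82 0.0494 [ 0.5012 -0.1275  0.1212] [-2.3 -0.7  6.6]
147.8 [ 0.03 -0.02]
137.8 [0.41 0.76]
127.8 [0.66 1.59]
117.8 [0.75 2.45]
107.8 [0.7  3.32]
97.8 [0.49 4.16]
87.8 [0.14 4.95]
77.8 [-0.34  5.67]
67.8 [-0.93  6.3 ]
57.8 [-1.63  6.81]
47.8 [-2.41  7.2 ]
37.8 [-3.24  7.44]
27.8 [-4.1   7.54]
```

Call:
{"api": "play_rows", "payload": {"rows": [[[-0.05, 0.41, 0.76], 0, 1.5], [[-0.05, 0.66, 1.59], 0, 1.5], [[-0.05, 0.75, 2.45], 0, 1.5], [[-0.05, 0.7, 3.32], 0, 1.5], [[-0.05, 0.49, 4.16], 0, 1.5], [[-0.05, 0.14, 4.95], 0, 1.5], [[-0.05, 0.14, 4.95], 0, 1.5], [[-0.05, 0.14, 4.95], 0, 1.5]]}}

```text
time: 9.1
ee_pos: [0.5461, -0.104, 0.1212]
tcp_rot: [-58.8, 89.9, -32.3]
wrist_force: [0.8, -4.6, 4.3]
opening: 0.0186
```

```bash
python3 look.py w7;python3 arc.py .543 -.1538 .0497 87.8 
```

```text
9.1 [ 0.5461 -0.104   0.1212] 0.63 [ 0.81 -4.63  4.32]
z yaw 26.498696418012752
now 86.67 0.0499 [ 0.5459 -0.104   0.1212] [ 1.7 -4.3  5.9]
87.8 [ 0.03 -0.09]
```

View pics/w7.png

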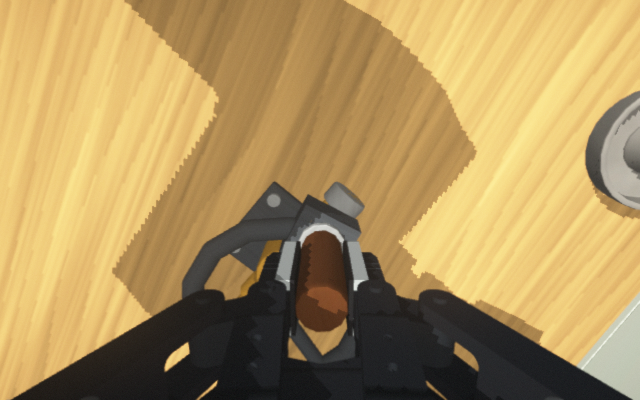

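The wheel follows, and the lug has moved with the handle to (325,215). The radial force is a light 4 N. I'll shift the centre 0.7 mm and go on towards the first candidate stop at about -15°.

```bash
python3 arc.py .543 -.1545 .0497 77 66 55 44 33 22 11 5 2 -1
```

```text
now 86.72 0.0506 [ 0.5459 -0.104   0.1212] [ 1.7 -4.3  5.9]
77.0 [-0.56  0.65]
66.0 [-1.23  1.32]
55.0 [-2.02  1.86]
44.0 [-2.9   2.23]
33.0 [-3.83  2.43]
22.0 [-4.78  2.44]
11.0 [-5.72  2.28]
5.0 [-6.21  2.11]
2.0 [-6.45  2.01]
-1.0 [-6.68  1.9 ]
```

Call:
{"api": "play_rows", "payload": {"rows": [[[0, -0.56, 0.65], 0, 1.5], [[0, -1.23, 1.32], 0, 1.5], [[0, -2.02, 1.86], 0, 1.5], [[0, -2.9, 2.23], 0, 1.5], [[0, -3.83, 2.43], 0, 1.5], [[0, -4.78, 2.44], 0, 1.5], [[0, -5.72, 2.28], 0, 1.5], [[0, -6.21, 2.11], 0, 1.5], [[0, -6.45, 2.01], 0, 1.5], [[0, -6.45, 2.01], 0, 1.5]]}}

```text
time: 9.98
ee_pos: [0.5926, -0.1527, 0.1213]
tcp_rot: [7.9, 89.9, 34.4]
wrist_force: [0.8, -0.2, 5.3]
opening: 0.0187
```

```bash
python3 arc.py .543 -.1545 .0497 0 -2 -4 -6 -8 -10 -12 -14 -16 -18 -20 -22
```

```text
now 2.07 0.0496 [ 0.5926 -0.1527  0.1213] [ 0.8 -0.2  5.3]
0.0 [-0.16 -0.07]
-2.0 [-0.32 -0.15]
-4.0 [-0.47 -0.24]
-6.0 [-0.62 -0.33]
-8.0 [-0.76 -0.42]
-10.0 [-0.9  -0.52]
-12.0 [-1.04 -0.63]
-14.0 [-1.18 -0.74]
-16.0 [-1.31 -0.85]
-18.0 [-1.43 -0.97]
-20.0 [-1.55 -1.1 ]
-22.0 [-1.67 -1.23]
```

Excellent tracking. Now slow steps through the candidate stop.

Call:
{"api": "play_rows", "payload": {"rows": [[[0, -0.16, -0.07], 0, 1.5], [[0, -0.32, -0.15], 0, 1.5], [[0, -0.47, -0.24], 0, 1.5], [[0, -0.62, -0.33], 0, 1.5], [[0, -0.76, -0.42], 0, 1.5], [[0, -0.9, -0.52], 0, 1.5], [[0, -1.04, -0.63], 0, 1.5], [[0, -1.18, -0.74], 0, 1.5], [[0, -1.31, -0.85], 0, 1.5], [[0, -1.43, -0.97], 0, 1.5], [[0, -1.55, -1.1], 0, 1.5], [[0, -1.55, -1.1], 0, 1.5]]}}

```text
time: 10.98
ee_pos: [0.5906, -0.169, 0.1213]
tcp_rot: [28.9, 89.6, 55.5]
wrist_force: [6.7, 11.1, 5.5]
opening: 0.0188
```

```bash
python3 arc.py .543 -.1545 .0497 -20 -22 -24 -26 -28 -30
```

```text
now -16.93 0.0498 [ 0.5906 -0.169   0.1213] [ 6.7 11.1  5.5]
-20.0 [-0.18 -0.19]
-22.0 [-0.3  -0.32]
-24.0 [-0.41 -0.45]
-26.0 [-0.52 -0.59]
-28.0 [-0.62 -0.73]
-30.0 [-0.72 -0.87]
```

The resisting tangential force is about 12 N at -17°, near the predicted -15°, so this looks like the stop. I'll press a bit more to confirm.

Call:
{"api": "play_rows", "payload": {"rows": [[[0, -0.1, -0.1], 0, 1.5], [[0, -0.15, -0.17], 0, 1.5], [[0, -0.2, -0.22], 0, 1.5], [[0, -0.2, -0.22], 0, 1.5], [[0, -0.2, -0.22], 0, 1.5]]}}

```text
time: 11.4
ee_pos: [0.5905, -0.1701, 0.1216]
tcp_rot: [27.6, 89.4, 54.3]
wrist_force: [10.1, 17.7, 6.1]
opening: 0.0187
```

```bash
python3 look.py w8;python3 arc.py .543 -.1545 .0497 -15
```

```text
11.4 [ 0.5905 -0.1701  0.1216] 0.07 [10.07 17.69  6.08]
z yaw 26.683978304944972
now -18.24 0.05 [ 0.5905 -0.1702  0.1216] [10.5 18.1  4.6]
-15.0 [0.23 0.17]
```

View pics/w8.png

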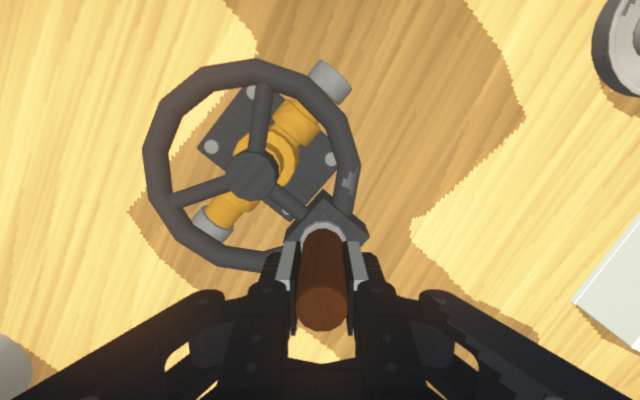

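The resistance rose to 20 N with about 1 mm of movement. The lug points square to the pipe in the picture (bore at about (325,215), hub at (252,172)), which fits wheel angle 0. It is shut, so I'll back off 720°.

```bash
sed -i 's/^d=e/if "CMD" in __import__("os").environ: e=np.r_[np.array(__import__("os").environ["CMD"].split(","),float),e[2]]\nd=e/' arc.py; CMD=.5886,-.1743 python3 arc.py .543 -.1545 .0497 -10 5 20 35 50 65 80 95 110 125 140 155
```

```text
now -23.47 0.0497 [ 0.5886 -0.1743  0.1216] [10.5 18.1  4.6]
-10.0 [0.85 0.8 ]
5.0 [1.98 1.43]
20.0 [3.24 1.75]
35.0 [4.54 1.73]
50.0 [5.78 1.38]
65.0 [6.9  0.71]
80.0 [ 7.8  -0.22]
95.0 [ 8.44 -1.35]
110.0 [ 8.75 -2.61]
125.0 [ 8.73 -3.9 ]
140.0 [ 8.38 -5.15]
155.0 [ 7.72 -6.27]
```

Call:
{"api": "play_rows", "payload": {"rows": [[[0, 0.85, 0.8], 0, 1.5], [[0, 1.98, 1.43], 0, 1.5], [[0, 3.24, 1.75], 0, 1.5], [[0, 4.54, 1.73], 0, 1.5], [[0, 5.78, 1.38], 0, 1.5], [[0, 6.9, 0.71], 0, 1.5], [[0, 7.8, -0.22], 0, 1.5], [[0, 8.44, -1.35], 0, 1.5], [[0, 8.75, -2.61], 0, 1.5], [[0, 8.73, -3.9], 0, 1.5], [[0, 8.38, -5.15], 0, 1.5], [[0, 7.72, -6.27], 0, 1.5]]}}

```text
time: 12.45
ee_pos: [0.4981, -0.133, 0.1214]
tcp_rot: [-17.9, 89.8, 8.6]
wrist_force: [6.4, -0.4, 1.9]
opening: 0.0187
```

```bash
python3 -c "
import numpy as np
a=np.radians(155);print(.543+.0497*np.cos(a),-.1545+.0497*np.sin(a))"; CMD=.49796,-.1335 python3 arc.py .543 -.1545 .0497 170 185 200 215 230 245 260 275 290 305 320 335
```

```text
0.4979565029842785 -0.13349587239148725
now 155.0 0.0497 [ 0.498  -0.1335  0.1214] [ 6.4 -0.4  1.9]
170.0 [-0.93 -0.9 ]
185.0 [-2.07 -1.53]
200.0 [-3.32 -1.85]
215.0 [-4.62 -1.83]
230.0 [-5.87 -1.47]
245.0 [-6.98 -0.8 ]
260.0 [-7.88  0.13]
275.0 [-8.51  1.27]
290.0 [-8.83  2.52]
305.0 [-8.81  3.82]
320.0 [-8.45  5.07]
335.0 [-7.78  6.18]
```

Call:
{"api": "play_rows", "payload": {"rows": [[[0, -0.93, -0.9], 0, 1.5], [[0, -2.07, -1.53], 0, 1.5], [[0, -3.32, -1.85], 0, 1.5], [[0, -4.62, -1.83], 0, 1.5], [[0, -5.87, -1.47], 0, 1.5], [[0, -6.98, -0.8], 0, 1.5], [[0, -7.88, 0.13], 0, 1.5], [[0, -8.51, 1.27], 0, 1.5], [[0, -8.83, 2.52], 0, 1.5], [[0, -8.81, 3.82], 0, 1.5], [[0, -8.45, 5.07], 0, 1.5], [[0, -7.78, 6.18], 0, 1.5]]}}

```text
time: 13.45
ee_pos: [0.5881, -0.1766, 0.1213]
tcp_rot: [-108.7, 89.9, -82.3]
wrist_force: [-1.4, -2.3, 9.5]
opening: 0.0185
```

```bash
python3 look.py w9; python3 arc.py .543 -.1545 .0497 335; CMD=.58804,-.1755 python3 arc.py .543 -.1545 .0497 -10 5 20 35 50 65 80 95 110 125 140 155
```

```text
13.45 [ 0.5881 -0.1766  0.1213] 14.47 [-1.39 -2.31  9.52]
z yaw 26.41851679789461
now -23.47 0.0503 [ 0.5891 -0.1745  0.1213] [ 0.8  1.  10.1]
335.0 [-0.04 -0.14]
now -25.0 0.0497 [ 0.588  -0.1755  0.1213] [ 0.8  1.  10.1]
-10.0 [0.93 0.9 ]
5.0 [2.07 1.53]
20.0 [3.33 1.84]
35.0 [4.62 1.82]
50.0 [5.87 1.46]
65.0 [6.98 0.8 ]
80.0 [ 7.88 -0.14]
95.0 [ 8.51 -1.27]
110.0 [ 8.83 -2.53]
125.0 [ 8.8  -3.83]
140.0 [ 8.45 -5.08]
155.0 [ 7.78 -6.19]
```

View pics/w9.png

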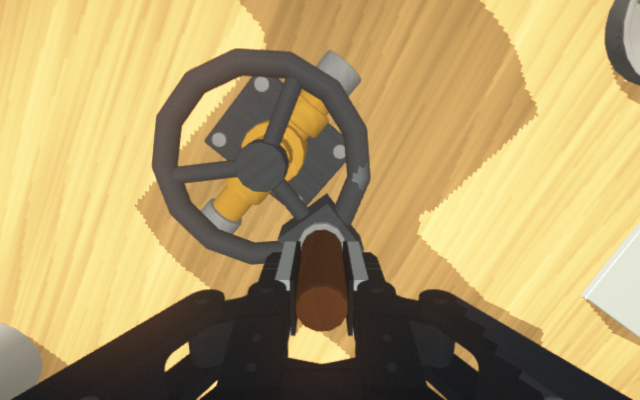

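The handle is still home and the wheel has gone nearly one turn (lug at (325,215), hub at (262,163)). On to the second turn.

Call:
{"api": "play_rows", "payload": {"rows": [[[-0.02, 0.93, 0.9], 0, 1.5], [[-0.02, 2.07, 1.53], 0, 1.5], [[-0.02, 3.33, 1.84], 0, 1.5], [[-0.02, 4.62, 1.82], 0, 1.5], [[-0.02, 5.87, 1.46], 0, 1.5], [[-0.02, 6.98, 0.8], 0, 1.5], [[-0.02, 7.88, -0.14], 0, 1.5], [[-0.02, 8.51, -1.27], 0, 1.5], [[-0.02, 8.83, -2.53], 0, 1.5], [[-0.02, 8.8, -3.83], 0, 1.5], [[-0.02, 8.45, -5.08], 0, 1.5], [[-0.02, 7.78, -6.19], 0, 1.5]]}}

```text
time: 14.5
ee_pos: [0.4977, -0.1338, 0.1214]
tcp_rot: [-29.4, 89.9, -2.9]
wrist_force: [7.9, -1.4, 2.8]
opening: 0.0183
```

```bash
python3 arc.py .543 -.1545 .0497 155; CMD=.49796,-.1335 python3 arc.py .543 -.1545 .0497 170 185 200 215 230 245 260 275 290 305 318 328
```

```text
now 155.48 0.0498 [ 0.4977 -0.1338  0.1214] [ 7.9 -1.4  2.8]
155.0 [0.02 0.04]
now 155.0 0.0497 [ 0.498  -0.1335  0.1214] [ 7.9 -1.4  2.8]
170.0 [-0.93 -0.9 ]
185.0 [-2.07 -1.53]
200.0 [-3.33 -1.85]
215.0 [-4.62 -1.82]
230.0 [-5.87 -1.47]
245.0 [-6.98 -0.8 ]
260.0 [-7.88  0.14]
275.0 [-8.51  1.27]
290.0 [-8.83  2.53]
305.0 [-8.81  3.83]
318.0 [-8.51  4.91]
328.0 [-8.13  5.69]
```

Call:
{"api": "play_rows", "payload": {"rows": [[[0, -0.93, -0.9], 0, 1.5], [[0, -2.07, -1.53], 0, 1.5], [[0, -3.33, -1.85], 0, 1.5], [[0, -4.62, -1.82], 0, 1.5], [[0, -5.87, -1.47], 0, 1.5], [[0, -6.98, -0.8], 0, 1.5], [[0, -7.88, 0.14], 0, 1.5], [[0, -8.51, 1.27], 0, 1.5], [[0, -8.83, 2.53], 0, 1.5], [[0, -8.81, 3.83], 0, 1.5], [[0, -8.51, 4.91], 0, 1.5], [[0, -8.13, 5.69], 0, 1.5]]}}

```text
time: 15.5
ee_pos: [0.585, -0.182, 0.1213]
tcp_rot: [-126.7, 89.9, -100.2]
wrist_force: [-1.5, -3.5, 9.7]
opening: 0.0186
```

```bash
python3 arc.py .543 -.1545 .0497 328; CMD=.58515,-.18084 python3 arc.py .543 -.1545 .0497 333 338 341 344
```

```text
now -33.21 0.0502 [ 0.585  -0.182   0.1213] [-1.5 -3.5  9.7]
328.0 [0.1  0.06]
now -32.0 0.0497 [ 0.5851 -0.1808  0.1213] [-1.5 -3.5  9.7]
333.0 [0.24 0.36]
338.0 [0.52 0.7 ]
341.0 [0.69 0.89]
344.0 [0.88 1.07]
```

Call:
{"api": "play_rows", "payload": {"rows": [[[-0.03, 0.24, 0.36], 0, 1.5], [[-0.03, 0.52, 0.7], 0, 1.5], [[-0.03, 0.69, 0.89], 0, 1.5], [[-0.03, 0.93, 1.12], 0, 1.5], [[-0.03, 0.93, 1.12], 0, 1.5], [[-0.03, 0.93, 1.12], 0, 1.5], [[-0.03, 0.93, 1.12], 0, 1.5], [[-0.03, 0.93, 1.12], 0, 1.5]]}}

```text
time: 16.17
ee_pos: [0.5907, -0.1683, 0.1214]
tcp_rot: [-78.8, 90.0, -52.3]
wrist_force: [2.0, 0.1, 6.8]
opening: 0.0186
```

```bash
python3 look.py w10; python3 arc.py .543 -.1545 .0497 345;python3 - <<'E'
from workcell import bot
from h import *
from scipy.optimize import least_squares as LS
# wheel hub/bore from w8 (stop) vs w10 via rim centre fit
for k in("w8","w10"):
    z=np.load(k+".npz");W=z['W'].reshape(-1,3)
    q=W[(np.hypot(W[:,0]-.543,W[:,1]+.155)<.07)&(W[:,2]>.084)&(W[:,2]<.0955)];q=q[np.hypot(q[:,0]-.543,q[:,1]+.155)>.035]
    f=LS(lambda p:np.hypot(q[:,0]-p[0],q[:,1]-p[1])-.0485,[.543,-.155],loss='soft_l1',f_scale=.002).x
    d=z['ee'][:2]-f;print(k,f.round(4),np.degrees(np.arctan2(d[1],d[0])))
I=[]
for n,(x,y) in(("scene",(225,130)),("side",(290,110))):
    p,d=bot.camera(n);cv2.imwrite(f"pics/{n}10.png",p);I.append(cv2.resize(p[y:y+110,x:x+100],(400,440),interpolation=cv2.INTER_CUBIC))
cv2.imwrite("pics/s10.png",np.hstack(I))
cv2.imwrite("pics/w8_10.png",np.hstack([cv2.imread(f"pics/{k}.png")[20:300,120:420] for k in("w8","w10")]))
E
```

```text
16.1667 [ 0.5907 -0.1683  0.1214] 0.08 [2.   0.11 6.81]
z yaw 26.4673262317302
now -16.07 0.0496 [ 0.5907 -0.1682  0.1214] [1.6 0.  6.3]
345.0 [0.06 0.07]
w8 [ 0.5446 -0.1546] -18.661197912956233
w10 [ 0.5446 -0.1546] -16.522123646716903
```

View pics/w8_10.png

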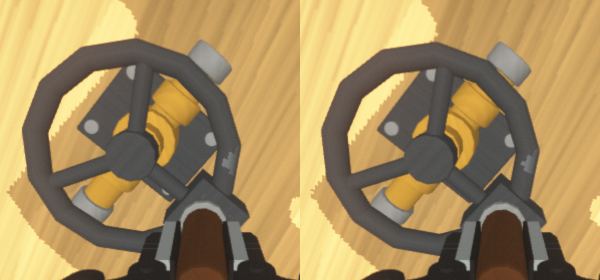

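View pics/s10.png

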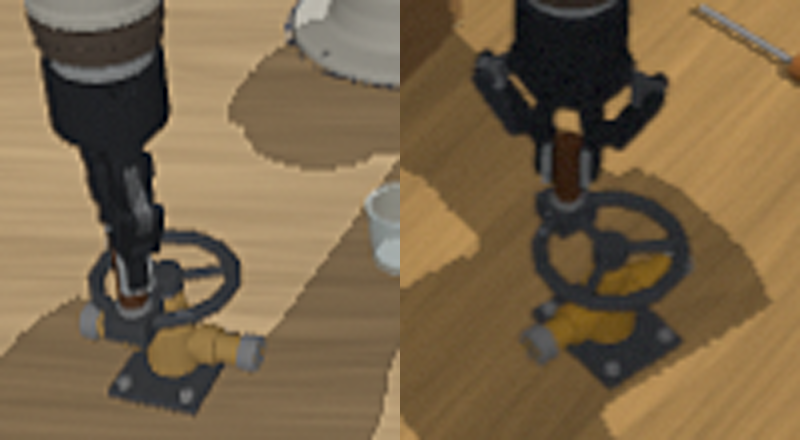

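View pics/scene10.png

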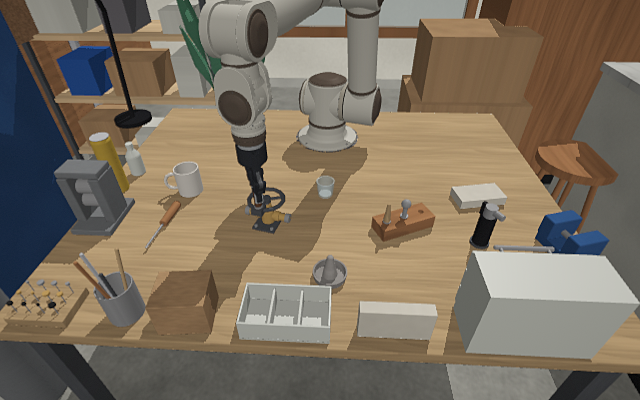

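The lug stands at the stop orientation again (side-by-side at (205,205) and (505,205)). The handle is home and gripped, and the scene view shows every bystander where it was. I'm handing in.

```bash
python3 - <<'E'
from workcell import bot
print(bot.job_done()); o=bot.get_obs();print(o['time'],o['ee_pos'],o['wrist_force'],o['opening'])
E
```

```text
the job is handed in; nothing more can be done
None
the job is handed in; nothing more can be done
```

I took the handle from the stand, seated it fully home in the wheel's bore, wound the wheel clockwise to its stop, and backed it off two full turns. I then handed the job in at about 16 s, still gripping the handle; no verdict was reported.

- **Seating:** the collar met the lug with 6.6 N of contact force.
- **Stop:** resistance rose to about 20 N at a bearing of roughly -15 to -18°. That agrees with about -15° worked out from the pipe direction.
- **Final position:** the gripper reads -16°, within 2–3° of the stop bearing after the two counted turns, against the allowed 15°. In the wrist pictures the lug is back in the same position relative to the pipes as at the stop.
- **Grip and tilt:** the arm was still, with the handle upright and a 60 N squeeze set. The fingers read 18.6 mm on the 20 mm grip. I did not measure the finger contact force itself.
- **Bystanders:** all looked unmoved in the last scene picture. I judged this by eye rather than measuring it.

The two wheel-centre estimates differ by about 1.5 mm, which is within the calibration error. The final state reading I asked for after hand-in was not returned.

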